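# Hold the hatch shutter control at its third click with the hanging key

### The job

The serving-hatch shutter is run from the grey control box on the counter. Lift the key up and off its fork rack, set it fully down over the square spindle on top of the box, and turn it clockwise (seen from above) past the first two clicks to the third. Finish while still gripping the key and holding it there, upright and fully seated, against the return spring; leave the salt shaker, lighter and glue stick alone.

Things in the scene. Friction and masses are not known exactly. Their poses are not given: they have to be found in the camera images.
- key: Loose steel key, 0.12 kg, 110 mm tall, z up; origin: centre of the mouth at its lower end. Round shank 29 mm across up to z = 62 mm; in its end a square socket 17 mm wide, 26 mm deep, sides along key x and y. Round collar 48 mm across, z = 62 to 68 mm. Above it a flat black paddle, 36 mm wide along x, 10 mm thick along y, up to z = 110 mm: pinch it across the 10 mm.
- key_grip (a point): Middle of the key's black paddle, 92 mm above the key's mouth; same axes as the key. At the start the key hangs upright in the rack, its collar lying on the fork's arms and its shank between them, turned up to 35 degrees either way from the rack.
- key_rack: Fixed dark steel rack; origin on the counter below the middle of its fork. Two level arms along rack x, 34 mm apart, each 12 mm wide, tops 90 mm up, open toward -x. Their ends, 34 mm out, turn up in lips 5 mm higher. The column at +37 mm is no higher than the arms. The key comes out straight up, or forward once its collar is above the lips.
- control_box: Fixed grey box, 96 x 96 mm, 45 mm high, origin at the centre of its underside, z up. On its top, central, a steel dial disc (54 mm across, 6 mm thick) carries an upright square spindle. A white pointer on the disc; round it a scale of white marks: one bar at rest (toward -x), then clockwise 1, 2 and 3 dots at the clicks.
- dial_seat (a point): Foot of the spindle on the dial's axis, on top of the disc, 51 mm above the counter; turns with the dial, x and y square to the spindle's sides. Spindle 14 mm square for 18 mm up, then tapering to an 8 mm tip at 24 mm. A seated key's mouth rests on the disc. The key fits in any quarter turn, with 1.5 mm play each side, so it turns up to about 0.25 rad before the dial follows.
- dial (a joint): Dial angle, rad: 0 at rest, growing clockwise seen from above. Clicks at 0.30, 0.60, 0.90; stop at 0.95. A return spring (about 0.05 N m at rest, 0.10 at the third click, the clicks adding or taking up to 0.04) takes it all the way back to 0 when let go.
- salt_shaker: Bystander: clear salt shaker, 42 mm across, 85 mm tall, standing; origin at the centre of its underside.
- lighter: Bystander: small turquoise lighter lying flat, 24 x 78 x 14 mm; origin at the centre of its underside.
- glue_stick: Bystander: glue stick with a red cap, 23 mm across, 88 mm tall, standing; origin at the centre of its underside. To the right of it stand a fixed till drawer unit (from x = 0.47 m, right of y = -0.12 m) and on it a tall fixed screen, which the arm must go round in front at the start.
Mind the look-alikes: they are no part of the job. What is shaped like the control_box but purple is not meant.

How it is judged:
By the outcome, as a careful person would: the job done as asked, in the order asked, and still so for the second after the job is handed in, while the arm keeps its last pose, push and grip.
It also fails if it takes over 56 s, if anything falls off the work surface, if the arm or the gripper's body presses on something with over 40 N, if the wrist force passes 120 N, or if a joint passes its speed limit or range.

### The arm

A 6-joint arm with a two-finger parallel gripper is mounted at the origin on a cart in front of the work surface, level with it; the furniture and walls round the work are solid. World frame = base frame: x ahead of the robot, y to its left, z up, the work surface at z = 0. Lengths are in mm, angles in rad, forces in N, time in s.
With the tool pointing down it reaches from about 275 to 775 mm from the base axis. Payload 14.6 kg.
Tool frame: the origin (TCP) lies between the finger pads; the fingertips stand 17 mm ahead of it and the grasp point (between the pads) lies 2 mm behind it; z points along the fingers, y is the line along which they close (so a half turn about z gives the same grasp; the last joint's range is limited). The gripper opens to 85 mm and grips with 20 to 120 N. Pads are 22 mm wide; open, the fingers measure 114 mm over their backs; the gripper's body (76 mm by 85 mm) begins 54 mm behind the grasp point. The pads swing forward as they close: fully open they stand 13 mm farther back than shut.
Start: joints at [-1.321, 0.263, -0.048, 1.259, 0, 1.415], TCP at [206.758, -482.576, 248.278] pointing down, gripper open.
Joint ranges: [-2.65, 2.65], [-0.89, 1.7], [-1.18, 1.37], [-2.13, 2.11], [-1.35, 1.29], [-3.14, 3.14]. Speed limits (rad/s): [1.89, 1.89, 2.57, 2.79, 3.14, 3.14].

### API

Orientations are given as a unit quaternion [w, x, y, z].
In Python, from station import r gives the robot as it stands.
- The arm moves only by the tool jog_arm, never from a script. Its argument "targets" is a list that holds one entry, the list of rows, each a list of 7 numbers: the gripper's target within -1 to 1 (fully open at 1, half-way at 0, shut at -1), then the shift along the tool's x, y, z in mm, then the turn, a rotation vector about the tool's x, y, z in rad. A call has exactly 10 rows; each row is the pose to reach, as a shift and turn from the pose commanded when the call began, along the tool's axes at that moment; what a row does not reach only later rows make up. A row lasts 1/8 s, in which the tool goes at most 62.5 mm and 10.7 degrees, less where a joint would pass 70% of its speed; a pose out of reach is approached as far as the arm can. A call with a gripper value outside its range is refused whole. The fingers move at their own pace and stop on an object; "newtons" is the grip in N (left out, the last holds). Time passes only in rows, so rows that repeat a pose let the fingers close, or fill a call up. It gives the time, the measured TCP pose, the force, the opening and the grip force at its end, in the units of the state.
- r.sense(): the state, without advancing time (a new reading comes with each control period).
- r.snapshot(name): name is "side" or "top"; returns the picture (400x640x3 uint8, red, green, blue); there is no depth.
- r.camera_info(name): a dict with "mtx" (3x3 intrinsics, pixels), "extrinsics" (4x4, takes a point from world to camera coordinates). Camera axes: x right, y down, z forward; pixel columns grow to the right and rows downward; lengths in mm; the calibration is good to about 2 mm. A picture is of the moment at which its call begins. camera_info takes no time and is no camera call.
- r.sign_off(): hands the job in; it is judged then, once.
The state is a dict: "t": time; "q": joint angles; "joint_velocities": joint speeds; "joint_torque": joint torques, N m; "eef_pos": TCP position; "tcp_rot": TCP orientation; "contact_force": force on the tool from outside, world axes, zero at the start; "moment": the same for the moment, N m; "width": finger opening in mm; "grip_force": force on a finger pad.
Only numpy, scipy, OpenCV 4.12 (cv2) and the standard library are available. Lean on these libraries where they do the work, as an engineer would, in place of code of your own. Each camera call takes 0.05 s, during which the arm holds its last target. There are 200 camera calls.

## Working session

There is one attempt and no reset: what is moved stays moved. The work goes in short steps, Python scripts to look and compute and a tool call to move; the robot and the scene stay as the last step left them, time stands still between calls to the robot, and variables do not carry over. Pictures are saved under pics/ and viewed, at most 10 in all, crops included, and the job is handed in when it is done.

Besides the shell and the picture viewer there is one more tool, called after "Emit:" as name([rows], argument=value, ...), one row to a line, values as JSON. jog_arm: Moves the arm, as the interface text tells. Its arguments: {"type":"object","properties":{"targets":{"type":"array","items":{"type":"array","items":{"type":"array","items":{"type":"number"}}}},"newtons":{"type":"number"}},"required":["targets"]}

```bash
mkdir -p pics
python3 - <<'E'
from station import r
import cv2,numpy as np
for n in("side","top"):
    cv2.imwrite(f"pics/{n}0.png",r.snapshot(n)[:,:,::-1]); c=r.camera_info(n); print(n,np.round(c["mtx"],1).tolist(),np.round(c["extrinsics"],4).tolist())
s=r.sense();print(s["t"],s["eef_pos"],s["tcp_rot"],s["width"])
E
```

```text
side [[412.5, 0.0, 317.9], [0.0, 412.5, 199.8], [0.0, 0.0, 1.0]] [[0.9982, -0.0591, 0.0043, -558.4789], [-0.0336, -0.6239, -0.7808, 179.2847], [0.0488, 0.7793, -0.6247, 842.0668], [0.0, 0.0, 0.0, 1.0]]
top [[471.8, 0.0, 319.9], [0.0, 471.8, 197.4], [0.0, 0.0, 1.0]] [[-0.0251, -0.9997, 0.0065, 132.0841], [-0.9902, 0.0239, -0.1378, 554.2183], [0.1376, -0.0099, -0.9904, 1028.178], [0.0, 0.0, 0.0, 1.0]]
0.1 [ 206.69902858 -482.36099455  247.86630696] [-4.69463514e-04  9.79585108e-01  2.01029339e-01 -2.79831474e-05] 85.32498483194753
```

View pics/side0.png

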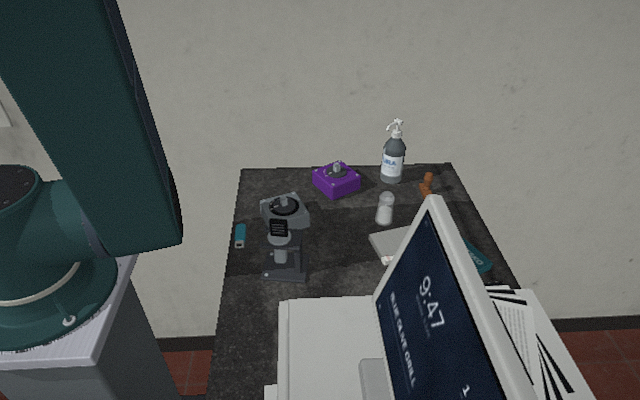

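View pics/top0.png

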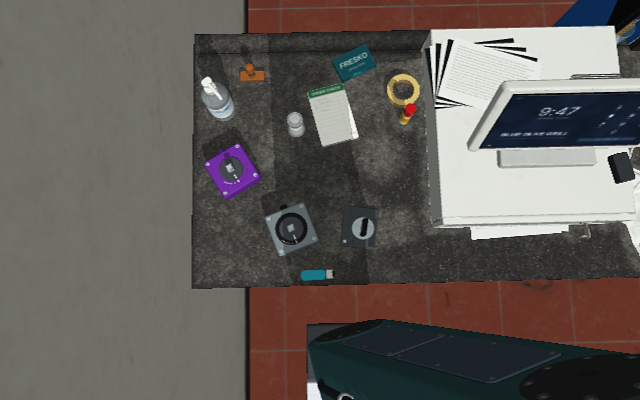

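The grey box is at about (291,229) in the top view and (284,210) in the side view. The key in its rack is at about (363,228) top and (280,240) side, and the purple decoy is at (232,170) top. I'll enlarge these areas.

Run:
```python
import cv2,numpy as np
a=cv2.imread("pics/top0.png")[195:270,255:388];b=cv2.imread("pics/side0.png")[185:287,225:325]
cv2.imwrite("pics/tc.png",cv2.resize(a,None,fx=6,fy=6,interpolation=cv2.INTER_CUBIC))
cv2.imwrite("pics/sc.png",cv2.resize(b,None,fx=5.8,fy=5.8,interpolation=cv2.INTER_CUBIC))
```

```text
(no output)
```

View pics/tc.png

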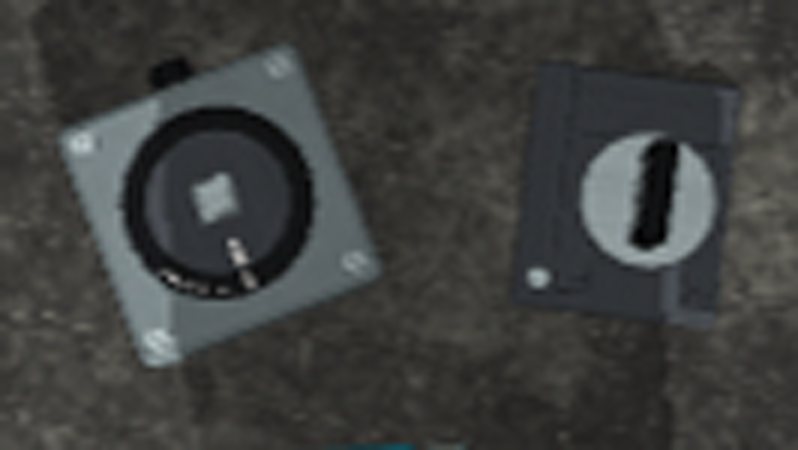

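View pics/sc.png

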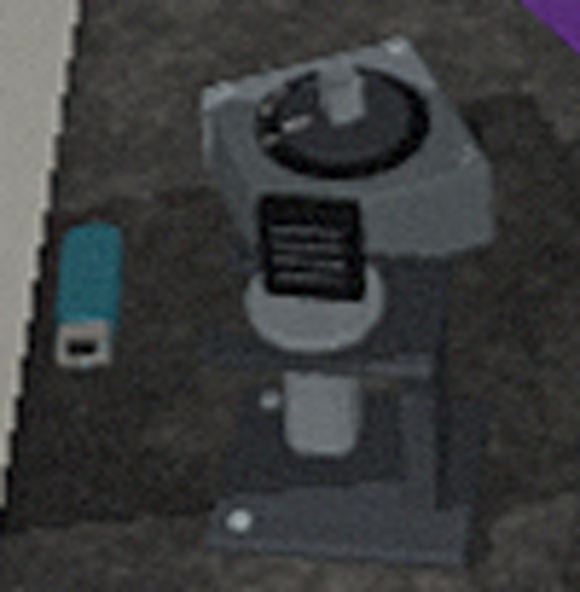

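The top crop shows the box-top corners at (62,133), (290,45), (382,270) and (152,366), and the spindle tip at (216,196). The collar centre is at (648,200), and the paddle runs from (660,142) to (648,246). The side crop shows the paddle top edge from (262,198) to (362,202). Next I convert these to world positions.

```bash
cat > h.py <<'E'
from station import r
import numpy as np,cv2
def bp(n,uv,z):
    c=r.camera_info(n);K=np.array(c["mtx"]);E=np.array(c["extrinsics"]);R,t=E[:3,:3],E[:3,3]
    o=-R.T@t;d=R.T@np.linalg.inv(K)@np.array([*uv,1.]);return (o+d*(z-o[2])/d[2])
def prj(n,p):
    c=r.camera_info(n);q=np.array(c["extrinsics"])@np.array([*p,1.]);q=np.array(c["mtx"])@q[:3];return q[:2]/q[2]
T=lambda u,v:((u+.5)/6-.5+255,(v+.5)/6-.5+195)
S=lambda u,v:((u+.5)/5.8-.5+225,(v+.5)/5.8-.5+185)
E
python3 - <<'E'
from h import *
P=np.array([bp("top",T(*p),45) for p in[(62,133),(290,45),(382,270),(152,366)]])[:,:2]
e=np.roll(P,-1,0)-P
print("box",P.round(1).tolist(),P.mean(0),np.hypot(*e.T),np.degrees(np.arctan2(e[:,1],e[:,0])))
print("spindle tip",bp("top",T(216,196),75))
print("spindle tip side",bp("side",S(340,68),75))
print("disc side",bp("side",S(342,121),45),"disc top view",bp("top",T(218,202),45))
print("collar",bp("top",T(648,200),96),"side",bp("side",S(315,302),96))
for n,a,b in(("top",T(661,142),T(648,246)),("side",S(262,198),S(362,202))):
    a,b=bp(n,a,138),bp(n,b,138);d=b-a;print(n,"paddle",a,b,(a+b)/2,np.hypot(*d[:2]),np.degrees(np.arctan2(d[1],d[0])))
a,b=bp("top",T(545,62),90),bp("top",T(515,300),90);print("rack edge",a,b,np.degrees(np.arctan2(*(b-a)[1::-1])))
s=r.sense();from scipy.spatial.transform import Rotation as R
q=s["tcp_rot"];print(R.from_quat([*q[1:],q[0]]).as_matrix().round(3))
E
```

```text
box [[515.7, 242.2], [546.6, 156.8], [462.0, 124.5], [428.9, 209.9]] [488.32115712 183.37349119] [90.78895843 90.57586785 91.56659418 92.59831264] [ -70.08948527 -159.11489179  111.18223351   20.39657049]
spindle tip [488.58052098 183.76918745  75.        ]
spindle tip side [489.02869072 180.21778501  75.        ]
disc side [488.38355586 183.26386825  45.        ] disc top view [488.63451614 184.67883133  45.        ]
collar [481.81429789  30.30291682  96.        ] side [482.45782734  23.28914211  96.        ]
top paddle [498.37151706  29.30828953 138.        ] [463.29867907  35.03850059 138.        ] [480.83509806  32.17339506 138.        ] 35.537857049829256 170.72098031783813
side paddle [466.91938156  30.53166911 138.        ] [500.39460357  26.68410272 138.        ] [483.65699257  28.60788591 138.        ] 33.695611824536485 -6.556675742084245
rack edge [532.46552096  64.67784187  90.        ] [448.07616829  78.02895771  90.        ] 171.00983227006705
[[ 0.919  0.394 -0.   ]
 [ 0.394 -0.919  0.001]
 [ 0.    -0.001 -1.   ]]
```

Emit:
jog_arm([
  [[1,35,-37,0,0,0,-0.18],[1,70,-73,0,0,0,-0.36],[1,105,-110,0,0,0,-0.54],[1,139,-147,0,0,0,-0.72],[1,174,-184,0,0,0,-0.9],[1,209,-220,0,0,0,-1.08],[1,244,-257,0,0,0,-1.26],[1,296,-283,0,0,0,-1.44],[1,348,-310,0,0,0,-1.62],[1,400,-336,0,0,0,-1.8]],
], newtons=60)

```text
t: 1.35
eef_pos: [442.9, -14.3, 248.3]
tcp_rot: [0.0, 0.449, 0.894, -0.0]
contact_force: [1.0, -1.4, 0.7]
width: 85.5
grip_force: 0.0
```

Emit:
jog_arm([
  [[1,5,20,10,0,0,-0.17],[1,9,40,20,0,0,-0.34],[1,13,58,40,0,0,-0.51],[1,13,58,60,0,0,-0.68],[1,13,58,75,0,0,-0.79],[1,13,58,90,0,0,-0.79],[1,13,58,105,0,0,-0.79],[1,13,58,120,0,0,-0.79],[1,13,58,129,0,0,-0.79],[1,13,58,129,0,0,-0.79]],
])

```text
t: 2.6
eef_pos: [480.8, 28.7, 118.9]
tcp_rot: [-0.001, 0.073, 0.997, 0.0]
contact_force: [-0.4, -0.1, -0.6]
width: 85.6
grip_force: 0.0
```

Emit:
jog_arm([
  [[-1,0,0,0,0,0,0],[-1,0,0,0,0,0,0],[-1,0,0,0,0,0,0],[-1,0,0,0,0,0,0],[-1,0,0,0,0,0,0],[-1,0,0,0,0,0,0],[-1,0,0,0,0,0,0],[-1,0,0,0,0,0,0],[-1,0,0,0,0,0,0],[-1,0,0,0,0,0,0]],
])

```text
t: 3.85
eef_pos: [481.2, 28.6, 119.5]
tcp_rot: [0.0, 0.073, 0.997, 0.0]
contact_force: [-1.8, 0.5, 6.2]
width: 9.1
grip_force: 58.9
```

Emit:
jog_arm([
  [[-1,0,0,-5,0,0,0],[-1,0,0,-12,0,0,0],[-1,0,0,-24,0,0,0],[-1,0,0,-36,0,0,0],[-1,0,0,-48,0,0,0],[-1,0,0,-60,0,0,0],[-1,0,0,-70,0,0,0],[-1,0,0,-75,0,0,0],[-1,0,0,-75,0,0,0],[-1,0,0,-75,0,0,0]],
])

```text
t: 5.1
eef_pos: [481.0, 28.7, 193.9]
tcp_rot: [-0.0, 0.073, 0.997, 0.0]
contact_force: [-0.6, -0.5, -2.1]
width: 9.3
grip_force: 58.3
```

Emit:
jog_arm([
  [[-1,2,20,0,0,0,-0.06],[-1,4,40,0,0,0,-0.12],[-1,6,60,0,0,0,-0.19],[-1,8,80,0,0,0,-0.25],[-1,10,100,0,0,0,-0.32],[-1,12,120,0,0,0,-0.4],[-1,14,140,0,0,0,-0.45],[-1,15,154,5,0,0,-0.506],[-1,15,154,12,0,0,-0.506],[-1,15,154,15,0,0,-0.506]],
])

```text
t: 6.35
eef_pos: [488.5, 182.7, 178.5]
tcp_rot: [-0.001, -0.178, 0.984, -0.0]
contact_force: [0.3, -0.0, 0.0]
width: 9.1
grip_force: 58.4
```

Run:
```python
from h import *
s=r.sense();p=s["eef_pos"];print(p,s["tcp_rot"],s["contact_force"])
im=r.snapshot("side")[:,:,::-1];cv2.imwrite("pics/side1.png",im)
print(prj("side",(488.5,183.5,75)),prj("top",(488.5,183.5,75)),prj("side",(*p[:2],89)))
a=im[155:235,240:340];cv2.imwrite("pics/s1c.png",cv2.resize(a,None,fx=7,fy=7,interpolation=cv2.INTER_CUBIC))
t=r.snapshot("top")[:,:,::-1];cv2.imwrite("pics/top1.png",t)
```

```text
[488.47752357 182.68315664 178.45544835] [-5.74351200e-04 -1.78184702e-01  9.83996886e-01 -1.04687022e-04] [ 0.33254828 -0.02548394  0.03583666]
[282.98874448 195.44923038] [290.70858547 227.2841701 ] [282.68223079 190.89437252]
```

View pics/s1c.png

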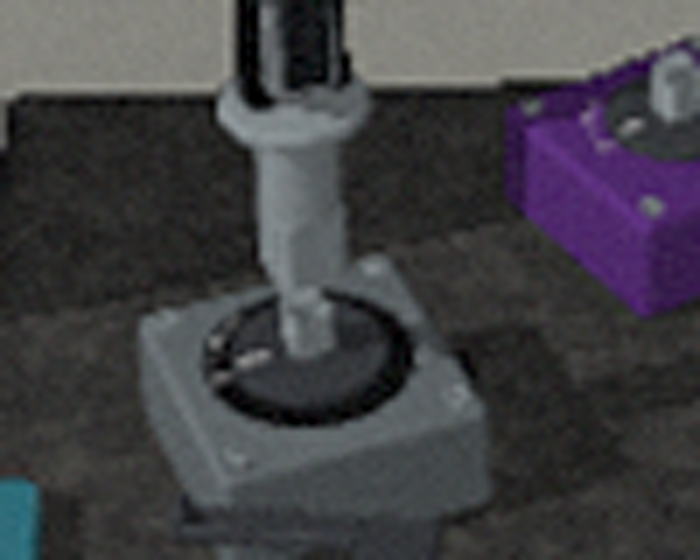

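The side crop shows the shank axis at column ~302 directly above the spindle tip at ~303. The mouth's near edge is at row ~283, as predicted, so the key is aligned and I can descend.

Emit:
jog_arm([
  [[-1,0,0,3,0,0,0],[-1,0,0,6,0,0,0],[-1,0,0,9,0,0,0],[-1,0,0,12,0,0,0],[-1,0,0,15,0,0,0],[-1,0,0,17,0,0,0],[-1,0,0,19,0,0,0],[-1,0,0,21,0,0,0],[-1,0,0,22,0,0,0],[-1,0,0,22,0,0,0]],
])

```text
t: 7.7
eef_pos: [488.7, 183.4, 157.2]
tcp_rot: [-0.0, -0.179, 0.984, 0.0]
contact_force: [-0.7, 3.4, -1.9]
width: 9.3
grip_force: 58.3
```

Emit:
jog_arm([
  [[-1,0,0.5,2,0,0,0],[-1,0,0.5,4,0,0,0],[-1,0,0.5,6,0,0,0],[-1,0,0.5,8,0,0,0],[-1,0,0.5,9,0,0,0],[-1,0,0.5,10,0,0,0],[-1,0,0.5,11,0,0,0],[-1,0,0.5,12,0,0,0],[-1,0,0.5,12,0,0,0],[-1,0,0.5,12,0,0,0]],
])

```text
t: 8.95
eef_pos: [488.6, 183.6, 145.2]
tcp_rot: [-0.0, -0.179, 0.984, -0.0]
contact_force: [-0.4, 2.1, -2.7]
width: 9.5
grip_force: 58.6
```

```bash
python3 -c "
from h import *
s=r.sense();print(s['eef_pos'],s['contact_force'],s['moment'],s['t'])"
```

```text
[488.60017987 183.63397835 145.16349476] [-0.38631559  2.1103543  -2.69068303] [0.71617167 0.16108624 0.00338468] 8.95
```

Emit:
jog_arm([
  [[-1,0,0,0.5,0,0,0],[-1,0,0,1,0,0,0],[-1,0,0,1.5,0,0,0],[-1,0,0,2,0,0,0],[-1,0,0,2.5,0,0,0],[-1,0,0,3,0,0,0],[-1,0,0,3,0,0,0],[-1,0,0,3,0,0,0],[-1,0,0,3,0,0,0],[-1,0,0,3,0,0,0]],
])

```text
t: 10.2
eef_pos: [488.7, 183.6, 142.4]
tcp_rot: [0.0, -0.179, 0.984, -0.0]
contact_force: [-2.3, 2.4, 5.1]
width: 9.4
grip_force: 59.6
```

Emit:
jog_arm([
  [[-1,0,0,0.2,0,0,0],[-1,0,0,0.4,0,0,0],[-1,0,0,0.6,0,0,0],[-1,0,0,0.8,0,0,0],[-1,0,0,0.8,0,0,0],[-1,0,0,0.8,0,0,0],[-1,0,0,0.8,0,0,0],[-1,0,0,0.8,0,0,0],[-1,0,0,0.8,0,0,0],[-1,0,0,0.8,0,0,0]],
])

```text
t: 11.45
eef_pos: [488.9, 183.7, 142.4]
tcp_rot: [0.001, -0.179, 0.984, 0.0]
contact_force: [-4.2, 1.8, 16.4]
width: 9.3
grip_force: 61.2
```

Emit:
jog_arm([
  [[-1,0,0,0,0,0,0.1],[-1,0,0,0,0,0,0.2],[-1,0,0,0,0,0,0.3],[-1,0,0,0,0,0,0.4],[-1,0,0,0,0,0,0.5],[-1,0,0,0,0,0,0.6],[-1,0,0,0,0,0,0.7],[-1,0,0,0,0,0,0.8],[-1,0,0,0,0,0,0.9],[-1,0,0,0,0,0,1.0]],
])

```text
t: 12.7
eef_pos: [488.7, 183.7, 142.3]
tcp_rot: [0.0, 0.316, 0.949, 0.0]
contact_force: [-5.2, 1.6, 17.2]
width: 9.1
grip_force: 61.4
```

```bash
cat > m.py <<'E'
from h import *
s=r.sense();p,F,M=s['eef_pos'],s['contact_force'],s['moment'];q=s["tcp_rot"]
print(p.round(1),F.round(1),M.round(3),s['t'],"turned",np.radians(200.5)-2*np.arctan2(q[2],q[1]),"q6",s["q"][5])
E
python3 m.py
```

```text
[488.7 183.7 142.3] [-5.2  1.6 17.2] [0.583 1.549 0.124] 12.7 turned 1.0016962945178407 q6 0.8472998505412682
```

Emit:
jog_arm([
  [[-1,0,0,0,0,0,0.03],[-1,0,0,0,0,0,0.06],[-1,0,0,0,0,0,0.08],[-1,0,0,0,0,0,0.1],[-1,0,0,0,0,0,0.12],[-1,0,0,0,0,0,0.13],[-1,0,0,0,0,0,0.14],[-1,0,0,0,0,0,0.15],[-1,0,0,0,0,0,0.15],[-1,0,0,0,0,0,0.15]],
])

```text
t: 13.95
eef_pos: [488.6, 184.1, 142.3]
tcp_rot: [0.0, 0.385, 0.923, 0.001]
contact_force: [-5.5, 4.6, 16.7]
width: 9.2
grip_force: 61.4
```

```bash
python3 m.py
python3 - <<'E'
from h import *
im=np.median([r.snapshot("side")[:,:,::-1] for _ in range(4)],0).astype(np.uint8)
a=im[175:230,255:320];cv2.imwrite("pics/s2c.png",cv2.convertScaleAbs(cv2.resize(a,None,fx=10,fy=10,interpolation=cv2.INTER_CUBIC),alpha=1.4))
c=np.array([487.9,183.5]);b=np.radians(200.5)
for ang in(0,.3,.6,.9,.95):
    for R in(18,24,30):
        p=prj("side",(c[0]+R*np.cos(b-ang),c[1]+R*np.sin(b-ang),51 if R<26 else 45));print(ang,R,((p-[255,175]+.5)*10).round())
E
```

```text
[488.6 184.1 142.3] [-5.5  4.6 16.7] [1.295 1.605 0.193] 13.95 turned 1.1479837288426942 q6 0.9938617815413807
0 18 [215. 309.]
0 24 [191. 315.]
0 30 [169. 341.]
0.3 18 [211. 295.]
0.3 24 [186. 297.]
0.3 30 [162. 318.]
0.6 18 [214. 280.]
0.6 24 [189. 277.]
0.6 30 [166. 294.]
0.9 18 [223. 267.]
0.9 24 [201. 260.]
0.9 30 [182. 272.]
0.95 18 [225. 265.]
0.95 24 [204. 257.]
0.95 30 [185. 268.]
```

View pics/s2c.png

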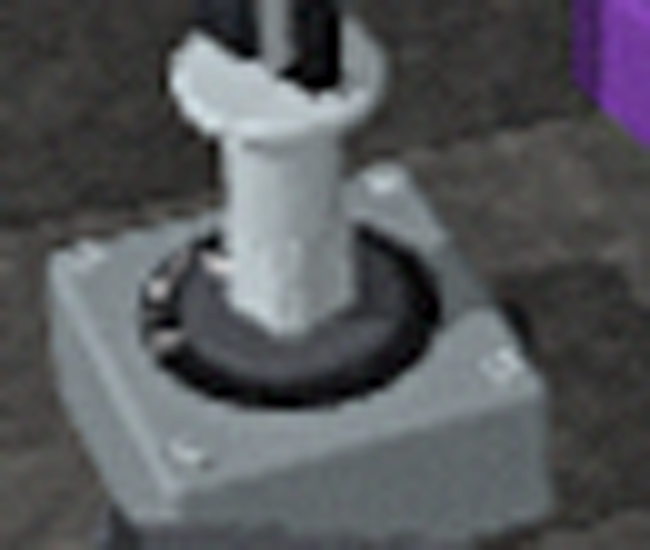

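The pointer sits at crop (217,264), close to the predicted third-click position of ~(221,266). The key is upright with its mouth on the disc. I'll nudge it a little further and watch the torque.

Emit:
jog_arm([
  [[-1,0,0,0,0,0,0.01],[-1,0,0,0,0,0,0.02],[-1,0,0,0,0,0,0.03],[-1,0,0,0,0,0,0.03],[-1,0,0,0,0,0,0.03],[-1,0,0,0,0,0,0.03],[-1,0,0,0,0,0,0.03],[-1,0,0,0,0,0,0.03],[-1,0,0,0,0,0,0.03],[-1,0,0,0,0,0,0.03]],
])

```text
t: 15.4
eef_pos: [488.6, 184.3, 142.3]
tcp_rot: [-0.0, 0.399, 0.917, 0.001]
contact_force: [-6.0, 6.1, 17.2]
width: 9.6
grip_force: 61.4
```

```bash
python3 m.py
```

```text
[488.6 184.3 142.3] [-6.   6.1 17.2] [1.479 1.651 0.187] 15.4 turned 1.1779108190410712 q6 1.0238686663929595
```

Emit:
jog_arm([
  [[-1,0,0,0,0,0,0.01],[-1,0,0,0,0,0,0.02],[-1,0,0,0,0,0,0.03],[-1,0,0,0,0,0,0.03],[-1,0,0,0,0,0,0.03],[-1,0,0,0,0,0,0.03],[-1,0,0,0,0,0,0.03],[-1,0,0,0,0,0,0.03],[-1,0,0,0,0,0,0.03],[-1,0,0,0,0,0,0.03]],
])

```text
t: 16.65
eef_pos: [488.6, 184.3, 142.4]
tcp_rot: [-0.0, 0.412, 0.911, 0.001]
contact_force: [-6.4, 6.3, 15.7]
width: 9.0
grip_force: 61.4
```

```bash
python3 m.py
```

```text
[488.6 184.3 142.4] [-6.4  6.3 15.7] [1.619 1.705 0.238] 16.65 turned 1.20784282129582 q6 1.0538582331687956
```

```bash
python3 - <<'E'
from h import *
im=np.median([r.snapshot("side")[:,:,::-1] for _ in range(6)],0).astype(np.uint8)
a=im[175:230,255:320];cv2.imwrite("pics/s3c.png",cv2.convertScaleAbs(cv2.resize(a,None,fx=10,fy=10,interpolation=cv2.INTER_CUBIC),alpha=1.4))
E
python3 m.py
```

```text
[488.6 184.4 142.3] [-6.7  6.3 16.4] [1.681 1.639 0.209] 16.95 turned 1.2078226303129993 q6 1.053828565451937
```

View pics/s3c.png

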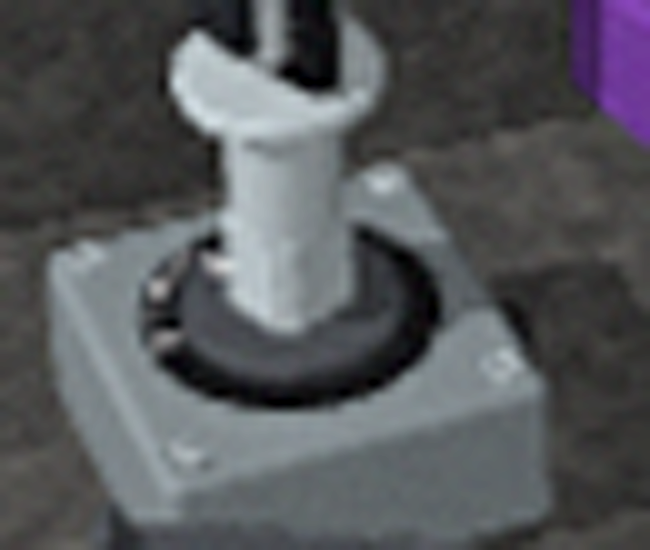

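The pointer now reads (216,263), against predictions of (216,265) at 0.90 and (218,262) at 0.95. Turning 1.21 rad less the 0.25 rad of play puts the dial between the third click and its stop. The key is seated (z unchanged at 142.3, pressing down with about 16 N), so I'm handing in.

```bash
python3 -c "
from station import r
print(r.sign_off())"
```

```text
the job is handed in; nothing more can be done
None
```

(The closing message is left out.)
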